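# Find the push-button that still snaps

## Robot

A 6-joint arm with a two-finger parallel gripper is mounted at the origin on the work surface; the furniture and walls round the work are solid. World frame = base frame: x ahead of the robot, y to its left, z up, the work surface at z = 0. Lengths are in mm, angles in rad, forces in N, time in s.
With the tool pointing down it reaches from about 400 to 925 mm from the base axis. Payload 12.5 kg.
Tool frame: the origin (TCP) lies at the very end of the fingers, on their centre line; the grasp point (between the pads) lies 19 mm behind it; z points along the fingers, y is the direction in which the jaws open and shut (so a half turn about z gives the same grasp; the last joint's range is limited). The gripper opens to 95 mm and grips with 3 to 60 N. Pads are 20 mm wide; open, the fingers measure 119 mm over their backs; the gripper's body (75 mm by 180 mm) begins 59 mm behind the grasp point.
Start: joints at [0.996, 0.491, 1.559, -0, 1.092, -0.106], TCP at [282.372, 557.595, 214.661] pointing down, gripper open.
Joint ranges: [-3.1, 3.1], [-0.84, 2.19], [0.05, 2.79], [-1.13, 4.28], [0.06, 2.93], [-2.69, 2.69]. Speed limits (rad/s): [2.22, 2.22, 2.79, 3.14, 3.14, 3.14].

## Interface

Orientations are given as [roll, pitch, yaw] about the fixed x, y, z axes, in that order (R = Rz(yaw) Ry(pitch) Rx(roll)).
In Python, from cell import env gives the robot as it stands. The module is installed in compiled form; this text tells all that it offers.
- The arm moves only by the tool arm_command, never from a script. Its argument "deltas" is a list that holds one entry, the list of rows, each a list of 5 numbers: the closure, from 0 (fully open) to 1 (shut), then the shift along the world's x, y, z as a fraction of full scale, then the turn about the world's z as a fraction of full scale. In form: [[[grip, dx, dy, dz, twist], ...]]. A call has 1 to 12 rows; each row shifts and turns the pose as measured when the row begins; what a row does not reach is not made up. Full scale, the value 1, is 100 mm for a shift and pi/4 rad for a turn. A row lasts 1/12 s, in which the tool goes at most 41.7 mm and 7.16 degrees, less where a joint would pass 70% of its speed; a pose out of reach is approached as far as the arm can. A call with a number of a shift or a turn outside -1 to 1 is refused whole. A call with a gripper value outside its range is refused whole. The fingers move at their own pace and stop on an object; the grip force is fixed at half the most. Time passes only in rows, so rows that do not move let the fingers close. It gives the time, the measured TCP pose, the force and the opening at its end, in the units of the state.
- env.state(): the state, without advancing time (a new reading comes with each control period).
- env.read_camera(name): name is "scene" or "top" or "wrist"; returns a dict with "frame" (480x640x3 uint8, red, green, blue), "fx", "fy", "cx", "cy" (pixels), "R" (3x3) and "t" (3): a world point X has camera coordinates R X + t; the wrist camera has in their place "tool_from_camera" (4x4, takes a point from camera to tool coordinates, whose origin is the TCP and whose axes are the flange's). Camera axes: x right, y down, z forward; pixel columns grow to the right and rows downward; lengths in mm; the calibration is good to about 2 mm. A picture is of the moment at which its call begins: read the wrist's pose just before it. There is no depth.
- env.job_done(): hands the job in, once; it reports no verdict.
The state is a dict: "t": time; "joints": joint angles; "qvel": joint speeds; "tau": joint torques, N m; "eef_pos": TCP position; "tcp_rot": TCP orientation; "ft_force": force on the tool from outside, world axes, zero at the start; "moment": the same for the moment, N m; "opening": opening from 0.0 (shut) to 1.0 (fully open).
Only numpy, scipy, OpenCV 4.12 (cv2) and the standard library are available. Lean on these libraries where they do the work, as an engineer would, in place of code of your own. Each camera call takes 0.05 s, during which the arm holds its last target.

## Task

Of the three push-button switches in the wooden rack one still snaps over and stays in; the other two have gone soft and only push back harder. Try the buttons gently, feeling the force and never pressing with more than about 12 N, until you have pressed in the one that gives way and latches. Then lift that switch out and stand it upright in the wooden tray; leave the soft ones in the rack and do not disturb the tin, mug, rule and brush.

Things in the scene. Friction and masses are not known exactly. Their poses are not given: they have to be found in the camera images.
- switch_a_mid (a point): Centre, half-way up, of the housing of one of three look-alike loose switches (0.2 to 0.4 kg): a grey block 40 x 40 mm, 50 mm tall, standing on the floor of a rack bay; z up, x and y square to its sides and parallel to the rack's. On top, centred, a round aluminium button, 26 mm across; its flat top is 17 mm above the housing, 42 mm above this point. Grip the upper half of the housing on its x faces.
- switch_a_button (a joint): How far this switch's button is pressed, m: 0 out, 0.013 stop. The sound one needs a growing force up to a peak of 8 to 9 N at 2.5 mm, then gives way: 4 to 6 N at 5 mm, 0 at 6.6 mm, where it jumps in by itself and stays latched at 11.5 mm. A soft one never gives way; its force grows 2 N per mm from 1.5 or 3.5 N (10 N at 3 to 4.5 mm, 14 N at 5 to 6.5 mm) and it springs back. 14 N harms any of them.
- switch_b_mid (a point): Centre, half-way up, of the housing of one of three look-alike loose switches (0.2 to 0.4 kg): a grey block 40 x 40 mm, 50 mm tall, standing on the floor of a rack bay; z up, x and y square to its sides and parallel to the rack's. On top, centred, a round aluminium button, 26 mm across; its flat top is 17 mm above the housing, 42 mm above this point. Grip the upper half of the housing on its x faces.
- switch_b_button (a joint): How far this switch's button is pressed, m: 0 out, 0.013 stop. The sound one needs a growing force up to a peak of 8 to 9 N at 2.5 mm, then gives way: 4 to 6 N at 5 mm, 0 at 6.6 mm, where it jumps in by itself and stays latched at 11.5 mm. A soft one never gives way; its force grows 2 N per mm from 1.5 or 3.5 N (10 N at 3 to 4.5 mm, 14 N at 5 to 6.5 mm) and it springs back. 14 N harms any of them.
- switch_c_mid (a point): Centre, half-way up, of the housing of one of three look-alike loose switches (0.2 to 0.4 kg): a grey block 40 x 40 mm, 50 mm tall, standing on the floor of a rack bay; z up, x and y square to its sides and parallel to the rack's. On top, centred, a round aluminium button, 26 mm across; its flat top is 17 mm above the housing, 42 mm above this point. Grip the upper half of the housing on its x faces.
- switch_c_button (a joint): How far this switch's button is pressed, m: 0 out, 0.013 stop. The sound one needs a growing force up to a peak of 8 to 9 N at 2.5 mm, then gives way: 4 to 6 N at 5 mm, 0 at 6.6 mm, where it jumps in by itself and stays latched at 11.5 mm. A soft one never gives way; its force grows 2 N per mm from 1.5 or 3.5 N (10 N at 3 to 4.5 mm, 14 N at 5 to 6.5 mm) and it springs back. 14 N harms any of them.
- rack: Fixed wooden rack, 62 (x) x 200 (y) mm, holding the switches in a row along its y (bays at y = -60, 0, 60 mm); origin at the centre of its underside, z up. Bays 46 mm square, floor at 6 mm, walls end at 18 mm: the upper 38 mm of each housing stand free, with 20 mm between neighbours and both x sides open. Which switch is in which bay changes; looks do not tell the sound one.
- tray: Fixed empty wooden open tray, outside 160 (x) x 130 (y) x 28 mm high, walls and floor 6 mm thick; origin at the centre of its underside, z up.
- tin_dust: Galvanised tin, 72 mm across, 80 mm tall, loose, beyond the rack and tray; origin at the centre of its underside.
- cup: Enamel mug, 70 mm across, 78 mm tall, handle to its -y side, loose; origin at its underside.
- rule: Folded wooden rule, 22 x 204 x 16 mm lying along its y, loose, beyond the tray; origin at the centre of its underside.
- brush: Paint brush, 36 x 198 x 15 mm lying along its y, loose, left of the rack; origin at the centre of its underside.
Not all that is in view belongs to the job. What is shaped like the part that bears switch_a_mid but orange is not meant.

How it is judged (in metres and radians):
On the way, in this order (a step that is already met when the one before it is completed fails the run):
1. the button that snaps is pressed in and has latched (more than 9 mm down), its switch still in the rack (((value of joint switch_a_button above 0.009 m and z of switch_a_mid in the frame of rack below 0.036 m and distance of switch_a_mid from where it was at the start of the episode below 0.02 m and angle between switch_a_mid's own z axis and vertical below 0.15 rad) or (value of joint switch_b_button above 0.009 m and z of switch_b_mid in the frame of rack below 0.036 m and distance of switch_b_mid from where it was at the start of the episode below 0.02 m and angle between switch_b_mid's own z axis and vertical below 0.15 rad) or (value of joint switch_c_button above 0.009 m and z of switch_c_mid in the frame of rack below 0.036 m and distance of switch_c_mid from where it was at the start of the episode below 0.02 m and angle between switch_c_mid's own z axis and vertical below 0.15 rad))), for 0.2 s.
2. that switch is lifted clear of the rack, its button in (((value of joint switch_a_button above 0.009 m and height (world z) of switch_a_mid above 0.05 m) or (value of joint switch_b_button above 0.009 m and height (world z) of switch_b_mid above 0.05 m) or (value of joint switch_c_button above 0.009 m and height (world z) of switch_c_mid above 0.05 m))), for 0.05 s.
At the end, for the whole second after the job is handed in: The switch that snaps, its button in (over 9 mm down), stands upright (within 0.15 rad) on the tray floor, its centre within 56 mm (x) and 41 mm (y) of the tray's centre and under 36 mm above its underside; both others stand upright on their bays' floor, within 20 mm of their start (((value of joint switch_a_button above 0.009 m and x of switch_a_mid in the frame of tray between -0.056 and 0.056 m and y of switch_a_mid in the frame of tray between -0.041 and 0.041 m and z of switch_a_mid in the frame of tray below 0.036 m and angle between each of switch_a_mid, switch_b_mid, switch_c_mid's own z axis and vertical below 0.15 rad and z of each of switch_b_mid, switch_c_mid in the frame of rack below 0.036 m and distance of each of switch_b_mid, switch_c_mid from where it was at the start of the episode below 0.02 m) or (value of joint switch_b_button above 0.009 m and x of switch_b_mid in the frame of tray between -0.056 and 0.056 m and y of switch_b_mid in the frame of tray between -0.041 and 0.041 m and z of switch_b_mid in the frame of tray below 0.036 m and angle between each of switch_b_mid, switch_a_mid, switch_c_mid's own z axis and vertical below 0.15 rad and z of each of switch_a_mid, switch_c_mid in the frame of rack below 0.036 m and distance of each of switch_a_mid, switch_c_mid from where it was at the start of the episode below 0.02 m) or (value of joint switch_c_button above 0.009 m and x of switch_c_mid in the frame of tray between -0.056 and 0.056 m and y of switch_c_mid in the frame of tray between -0.041 and 0.041 m and z of switch_c_mid in the frame of tray below 0.036 m and angle between each of switch_c_mid, switch_a_mid, switch_b_mid's own z axis and vertical below 0.15 rad and z of each of switch_a_mid, switch_b_mid in the frame of rack below 0.036 m and distance of each of switch_a_mid, switch_b_mid from where it was at the start of the episode below 0.02 m))); the robot touches nothing.
It fails at once if a button is pressed with more than 14 N (contact force between any of switch_a_button_c0, switch_b_button_c0, switch_c_button_c0 and anything else above 14 N).
It fails at once if a switch whose button is not latched in is taken out of its bay ((value of joint switch_a_button below 0.008 m and distance of switch_a_mid from where it was at the start of the episode above 0.025 m) or (value of joint switch_b_button below 0.008 m and distance of switch_b_mid from where it was at the start of the episode above 0.025 m) or (value of joint switch_c_button below 0.008 m and distance of switch_c_mid from where it was at the start of the episode above 0.025 m)).
It fails at once if the tin, mug, rule or brush is shoved or tipped (distance of any of tin_dust, cup, rule, brush from where it was at the start of the episode above 0.03 m).
It also fails if it takes over 72 s, if anything falls off the work surface, if the arm or the gripper's body presses on something with over 40 N, if the wrist force passes 120 N, or if a joint passes its speed limit or range.

## Working session

There is one attempt and no reset: what is moved stays moved. The work goes in short steps, Python scripts to look and compute and a tool call to move; the robot and the scene stay as the last step left them, time stands still between calls to the robot, and variables do not carry over. Pictures are saved under pics/ and viewed, and the job is handed in when it is done.

Besides the shell and the picture viewer there is one more tool, called as name([rows], argument=value, ...), one row to a line, values as JSON. arm_command: Moves the arm, as the interface text tells. Its arguments: {"type":"object","properties":{"deltas":{"type":"array","items":{"type":"array","items":{"type":"array","items":{"type":"number","minimum":-1,"maximum":1}}}}},"required":["deltas"]}

```bash
mkdir -p pics; python3 - <<'E'
from cell import env
import cv2
s=env.state();print({k:s[k] for k in('t','eef_pos','tcp_rot','ft_force','opening')})
for n in('scene','top','wrist'):
    c=env.read_camera(n);cv2.imwrite(f'pics/{n}0.png',c['frame'][:,:,::-1])
    print(n,{k:c[k] for k in c if k!='frame'})
E
```

```text
{'t': 0.0, 'eef_pos': array([282.25281781, 557.3572196 , 214.05620088]), 'tcp_rot': array([-3.14048775e+00, -9.27536806e-05,  2.67277986e+00]), 'ft_force': array([ 0.30021884, -0.84943475,  0.30347424]), 'opening': 0.9992016436018857}
scene {'fx': 494.8393835618366, 'fy': 494.8393835618366, 'cx': 327.8894706760742, 'cy': 235.86267291987116, 'R': array([[ 0.82615609, -0.5634061 , -0.00629922],
       [-0.41743775, -0.6045285 , -0.67844751],
       [ 0.37843341,  0.56313307, -0.73462187]]), 't': array([-431.23779314,  306.70467207,  985.85190182])}
top {'fx': 451.5891399657067, 'fy': 451.5891399657067, 'cx': 315.1160074397686, 'cy': 237.5410412194335, 'R': array([[-0.01561566, -0.99947002, -0.02856288],
       [-0.99612271,  0.01802417, -0.08610848],
       [ 0.08657767,  0.02710749, -0.99587624]]), 't': array([  73.65082124,  538.62983481, 1127.76259695])}
wrist {'fx': 350.20590318212123, 'fy': 350.20590318212123, 'cx': 324.6022700138889, 'cy': 238.6418253437901, 'tool_from_camera': array([[ 4.80980066e-04, -9.62608313e-01, -2.70896668e-01,
         7.66167980e+01],
       [ 9.99999067e-01,  1.16615396e-04,  1.36112663e-03,
         1.05230839e+00],
       [-1.27864109e-03, -2.70897070e-01,  9.62607471e-01,
        -1.69011609e+02],
       [ 0.00000000e+00,  0.00000000e+00,  0.00000000e+00,
         1.00000000e+00]])}
```

View pics/scene0.png

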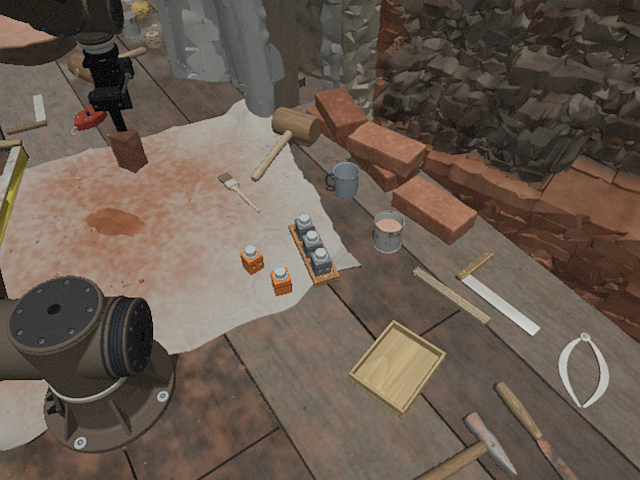

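View pics/top0.png

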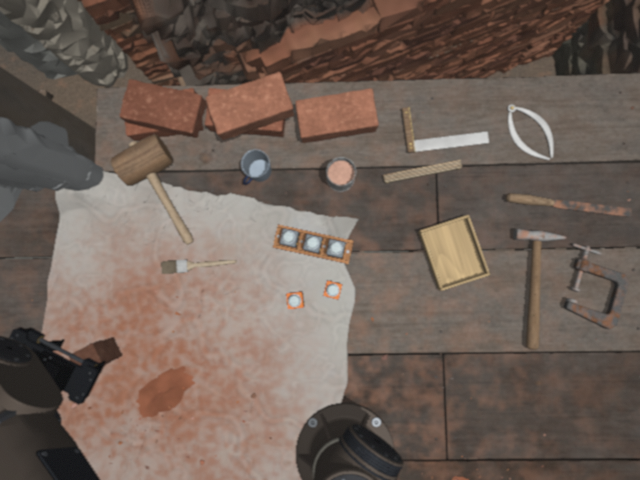

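View pics/wrist0.png

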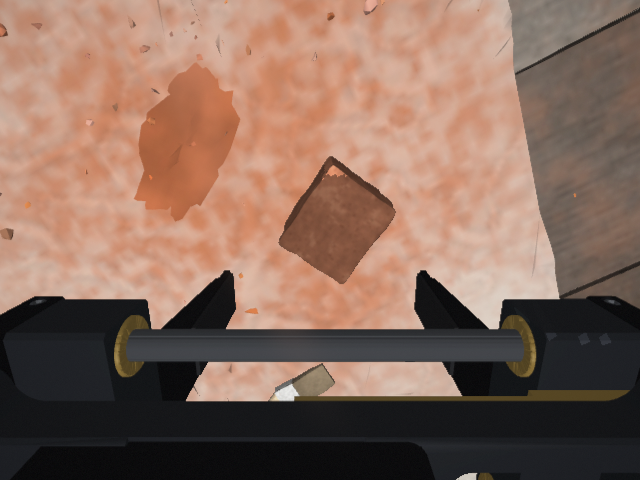

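The switches sit in the wooden rack: top view at about (289,237), (313,243) and (336,248), scene view at (304,225), (312,241) and (320,261). The possible mix-ups are the two orange blocks, at (295,300) and (333,290) in the top view, and they stand outside the rack. The tray is at about (454,252) in the top view. I'll check with a close crop.

```bash
python3 - <<'E'
import cv2
a=cv2.imread('pics/top0.png')
cv2.imwrite('pics/ctop.png',cv2.resize(a[210:310,260:370],None,fx=7,fy=6,interpolation=cv2.INTER_CUBIC)) 
a2=a[205:300,405:505];cv2.imwrite('pics/ctray.png',cv2.resize(a2,None,fx=6,fy=6,interpolation=cv2.INTER_CUBIC))
E
```

```text
(no output)
```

View pics/ctop.png

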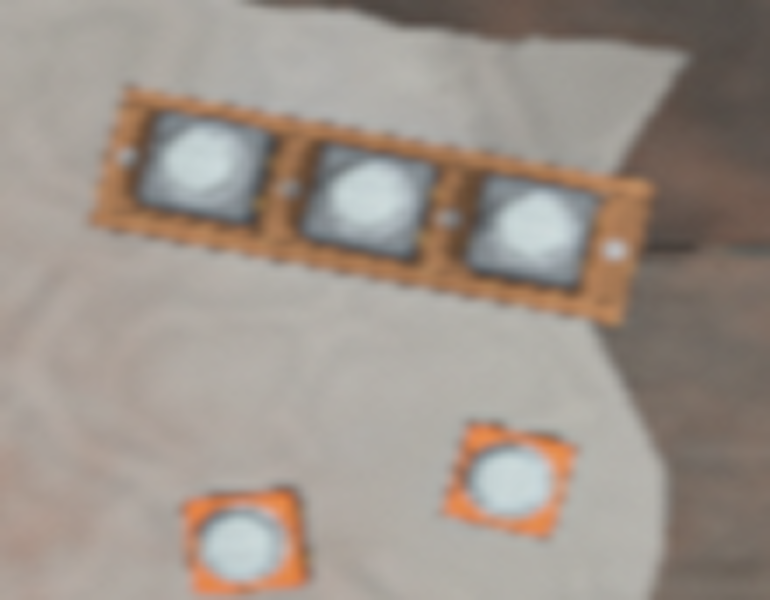

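View pics/ctray.png

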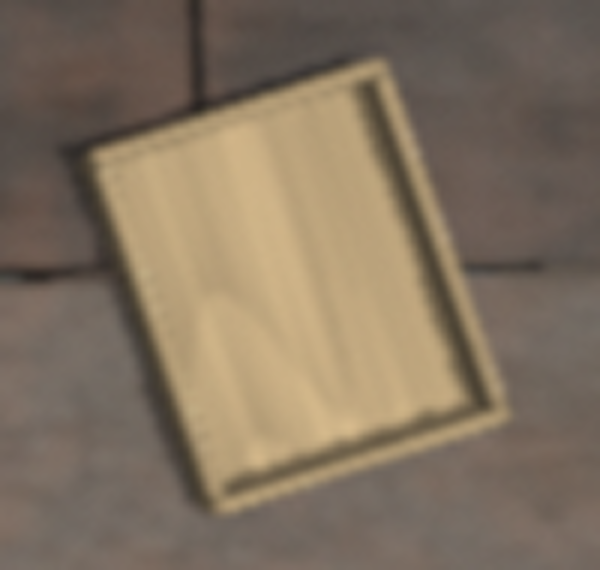

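```bash
cat >h.py <<'E'
from cell import env
import numpy as np, cv2
def ray(c,uv,z):
    d=np.array([(uv[0]-c['cx'])/c['fx'],(uv[1]-c['cy'])/c['fy'],1.])
    R=np.array(c['R']);o=-R.T@c['t'];w=R.T@d
    return o+w*(z-o[2])/w[2]
def Rz(s):
    r,p,y=s['tcp_rot'];from scipy.spatial.transform import Rotation as Ro
    return Ro.from_euler('xyz',[r,p,y]).as_matrix()
def wcam(s,c):
    T=np.array(c['tool_from_camera']);Rt=Rz(s)
    Rwc=Rt@T[:3,:3];o=Rt@T[:3,3]+s['eef_pos']
    return dict(fx=c['fx'],fy=c['fy'],cx=c['cx'],cy=c['cy'],R=Rwc.T,t=-Rwc.T@o)
def proj(c,X):
    p=np.array(c['R'])@X+c['t'];return [c['fx']*p[0]/p[2]+c['cx'],c['fy']*p[1]/p[2]+c['cy']]
def st():
    s=env.state();print('t %.2f'%s['t'],'pos',np.round(s['eef_pos'],1),'rot',np.round(s['tcp_rot'],3),'F',np.round(s['ft_force'],2),'op %.3f'%s['opening']);return s
E
python3 - <<'E'
from h import *
c=env.read_camera('top')
P=[ray(c,(260+u/7,210+v/6),18) for u,v in[(128,90),(652,182),(622,325),(95,224)]]
for p in P:print(p.round(1))
print(np.mean(P,0),[np.linalg.norm(P[i]-P[i-1]).round(1) for i in range(4)])
d=P[0]-P[1]+P[3]-P[2];th=np.arctan2(d[1],d[0])-np.pi/2;print('rack yaw',th)
m=np.mean(P,0)
for k in(60,0,-60):print('bay',k,(m+k*np.array([-np.sin(th),np.cos(th),0])).round(1))
for u,v in[(205,158),(372,192),(537,225)]:print('btn',ray(c,(260+u/7,210+v/6),73).round(1))
P=[ray(c,(405+u/6,205+v/6),28) for u,v in[(383,60),(508,415),(212,510),(92,155)]]
print('tray',np.mean(P,0),[np.linalg.norm(P[i]-P[i-1]).round(1) for i in range(4)]);d=P[0]-P[1]+P[3]-P[2];print(np.arctan2(d[1],d[0]))
st()
E
```

```text
[574.5 159.2  18. ]
[531.4 -32.4  18. ]
[470.7 -20.2  18. ]
[517.  171.8  18. ]
[523.42299061  69.59694112  18.        ] [np.float64(58.8), np.float64(196.4), np.float64(61.9), np.float64(197.5)]
rack yaw -0.22897246717487763
bay 60 [537. 128.  18.]
bay 0 [523.4  69.6  18. ]
bay -60 [509.8  11.2  18. ]
btn [539.7 126.4  73. ]
btn [524.7  68.2  73. ]
btn [510.3  11.   73. ]
tray [ 495.8516045  -285.95191156   28.        ] [np.float64(129.0), np.float64(156.5), np.float64(129.4), np.float64(155.8)]
0.2898153987326267
t 0.20 pos [282.3 557.5 214.3] rot [-3.141 -0.     2.673] F [ 0.01  0.21 -0.29] op 1.003
```

arm_command([
  [[1,0.2,-0.35,0,-0.14],[1,0.2,-0.35,0,-0.14],[1,0.2,-0.35,0,-0.14],[1,0.2,-0.35,0,-0.14],[1,0.2,-0.35,0,-0.14],[1,0.2,-0.35,0,-0.14],[1,0.2,-0.35,0,-0.14],[1,0.2,-0.35,0,-0.14],[1,0.2,-0.35,0,-0.14],[1,0.2,-0.35,0,-0.14],[1,0.2,-0.35,0,-0.14],[1,0,0,0,0]],
])

```text
t: 1.2
eef_pos: [505.1, 157.6, 212.7]
tcp_rot: [3.141, -0.001, 1.409]
ft_force: [-1.0, 1.3, 0.3]
opening: 0.215
```

```bash
python3 - <<'E'
from h import *
s=st();c=env.read_camera('wrist');cv2.imwrite('pics/w1.png',c['frame'][:,:,::-1]);w=wcam(s,c)
for b in[(538,127,73),(524,69,73),(510,11,73)]:print(np.round(proj(w,np.array(b)),1))
E
```

```text
t 1.20 pos [505.1 157.6 212.7] rot [ 3.141e+00 -1.000e-03  1.409e+00] F [-0.95  1.27  0.34] op 0.215
[364.6 255.2]
[358.1 313.2]
[352.1 366.1]
```

View pics/w1.png

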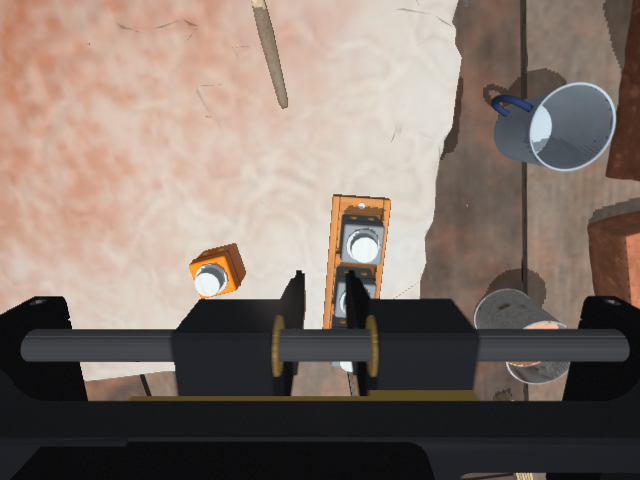

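arm_command([
  [[1,-0.1,-0.4,0,-0.04],[1,-0.1,-0.4,0,-0.05],[1,0,-0.4,0,0],[1,0,-0.4,0,0],[1,0,-0.3,0,0],[1,0,0,0,0],[1,0,0,0,0]],
])

```text
t: 1.83
eef_pos: [480.8, -30.0, 212.0]
tcp_rot: [-3.14, -0.002, 1.355]
ft_force: [-1.0, 1.1, -0.5]
opening: 0.005
```

```bash
python3 - <<'E'
from h import *
s=st();c=env.read_camera('wrist');cv2.imwrite('pics/w2.png',c['frame'][:,:,::-1]);w=wcam(s,c)
for b in[(538,127,73),(524,69,73),(510,11,73)]:print(np.round(proj(w,np.array(b)),1))
cv2.imwrite('pics/w2c.png',cv2.resize(c['frame'][60:310,200:460,::-1],None,fx=2.4,fy=2.4,interpolation=cv2.INTER_CUBIC))
E
```

```text
t 1.83 pos [480.8 -30.  212. ] rot [-3.140e+00 -2.000e-03  1.355e+00] F [-1.    1.07 -0.53] op 0.005
[353.2  23.5]
[350.1 105. ]
[347.3 178. ]
```

View pics/w2.png

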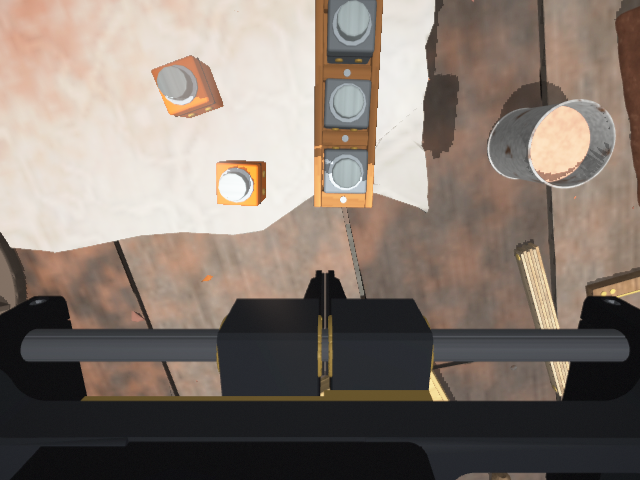

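View pics/w2c.png

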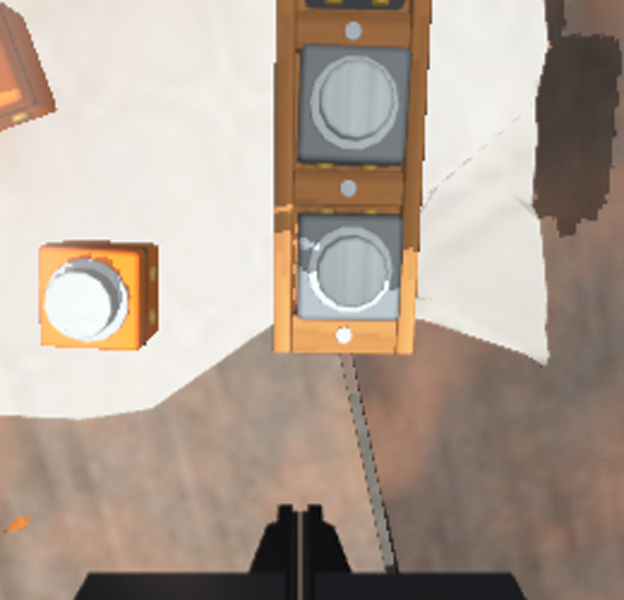

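```bash
python3 - <<'E'
from h import *
s=st();c=env.read_camera('wrist');w=wcam(s,c)
for uv in[(352,22),(348.8,100.4),(346.7,173)]:print(ray(w,uv,73).round(1))
c=env.read_camera('scene');cv2.imwrite('pics/s2c.png',cv2.resize(c['frame'][190:300,230:360,::-1],None,fx=6,fy=5,interpolation=cv2.INTER_CUBIC))
E
```

```text
t 1.88 pos [481.  -29.6 212. ] rot [-3.140e+00 -2.000e-03  1.356e+00] F [-0.2  -0.47 -0.21] op 0.004
[537.2 128.7  73. ]
[523.7  73.2  73. ]
[510.4  15.7  73. ]
```

View pics/s2c.png

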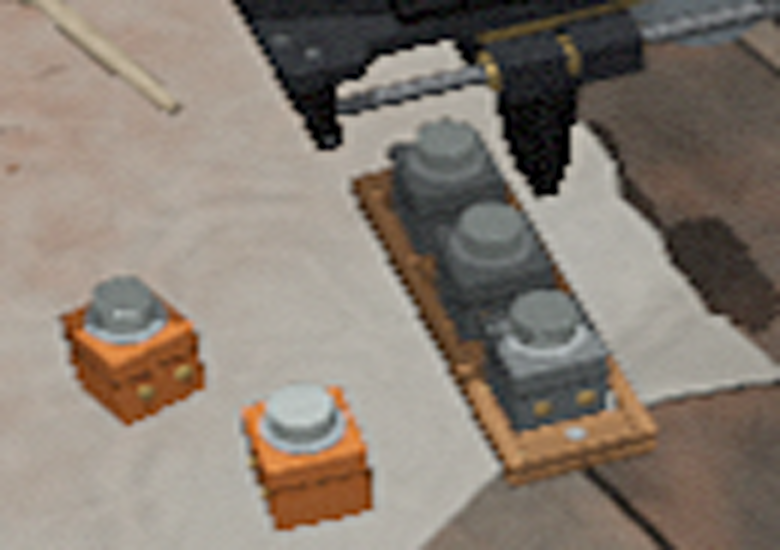

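```bash
python3 - <<'E'
from h import *
c=env.read_camera('scene')
for uv in[(304.5,218.6),(312.3,235.6),(321,253)]:print(ray(c,uv,73).round(1))
st()
E
```

```text
[537.9 123.6  73. ]
[522.7  65.5  73. ]
[509.5   8.8  73. ]
t 2.03 pos [481.1 -28.5 212. ] rot [-3.140e+00 -2.000e-03  1.357e+00] F [-0.52 -0.78  0.18] op 0.004
```

arm_command([
  [[1,0.15,0.2,-0.2,-0.02],[1,0.14,0.2,-0.2,0],[1,0,0,-0.3,0],[1,0,0,-0.3,0],[1,0,0,0,0]],
])

```text
t: 2.45
eef_pos: [512.4, 19.9, 110.6]
tcp_rot: [3.136, -0.003, 1.35]
ft_force: [-0.6, -0.1, -0.2]
opening: 0.002
```

arm_command([
  [[1,-0.02,-0.06,-0.1,0],[1,-0.01,-0.02,-0.1,0],[1,0,0,-0.08,0],[1,0,0,0,0],[1,0,0,0,0]],
])

```text
t: 2.87
eef_pos: [510.0, 15.4, 83.8]
tcp_rot: [3.136, -0.003, 1.356]
ft_force: [-0.5, 0.4, -0.9]
opening: 0.006
```

arm_command([
  [[1,0,-0.025,-0.03,0],[1,0,-0.005,-0.02,0],[1,0,0,0,0]],
])

```text
t: 3.12
eef_pos: [511.1, 12.4, 80.4]
tcp_rot: [3.133, -0.004, 1.356]
ft_force: [-0.5, -0.1, -0.1]
opening: 0.005
```

```bash
python3 - <<'E'
from h import *
st()
c=env.read_camera('scene');cv2.imwrite('pics/s3c.png',cv2.resize(c['frame'][190:300,250:370,::-1],None,fx=5,fy=5,interpolation=cv2.INTER_CUBIC))
c=env.read_camera('wrist');cv2.imwrite('pics/w3c.png',cv2.resize(c['frame'][100:350,200:460,::-1],None,fx=2.2,fy=2.2,interpolation=cv2.INTER_CUBIC))
E
```

```text
t 3.12 pos [511.1  12.4  80.4] rot [ 3.133 -0.004  1.356] F [-0.53 -0.15 -0.13] op 0.005
```

View pics/s3c.png

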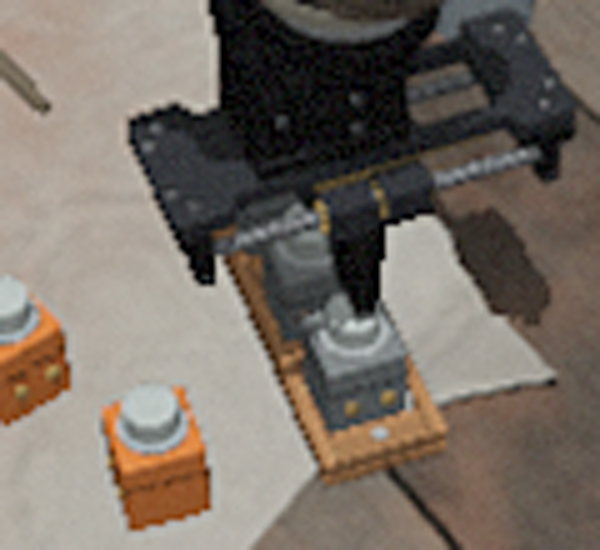

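View pics/w3c.png

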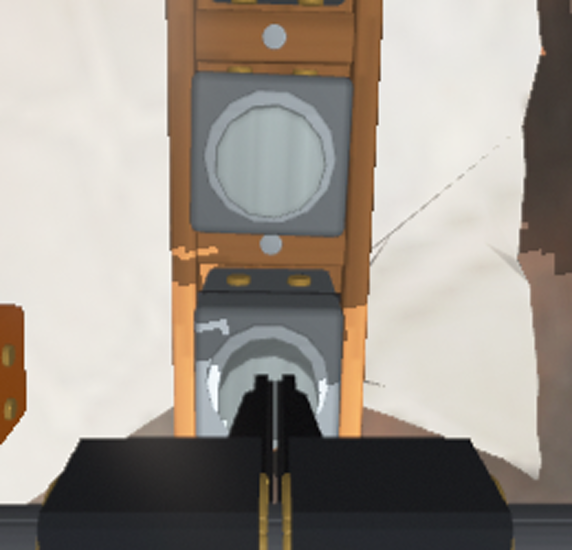

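The fingertips are centred over the near button to about 2 mm. I'll creep down, checking the force.

arm_command([
  [[1,-0.015,0.01,-0.03,0],[1,0,0,-0.02,0],[1,0,0,0,0]],
])

```text
t: 3.47
eef_pos: [509.6, 13.4, 75.6]
tcp_rot: [3.132, -0.004, 1.356]
ft_force: [0.1, -0.2, 0.7]
opening: 0.007
```

arm_command([
  [[1,0,0,-0.015,0],[1,0,0,-0.01,0],[1,0,0,0,0]],
])

```text
t: 3.72
eef_pos: [509.6, 13.4, 72.8]
tcp_rot: [3.132, -0.004, 1.356]
ft_force: [-0.8, -0.0, 3.4]
opening: 0.004
```

arm_command([
  [[1,0,0,-0.01,0],[1,0,0,0,0]],
])

```text
t: 3.88
eef_pos: [509.6, 13.4, 72.1]
tcp_rot: [3.132, -0.004, 1.356]
ft_force: [-1.8, -0.7, 6.0]
opening: 0.007
```

arm_command([
  [[1,0,0,-0.01,0],[1,0,0,0,0]],
])

```text
t: 4.05
eef_pos: [509.7, 13.4, 71.6]
tcp_rot: [3.131, -0.004, 1.356]
ft_force: [-2.5, 0.0, 6.4]
opening: 0.004
```

arm_command([
  [[1,0,0,-0.007,0],[1,0,0,0,0]],
])

```text
t: 4.22
eef_pos: [509.7, 13.4, 71.5]
tcp_rot: [3.131, -0.004, 1.356]
ft_force: [-2.4, -0.2, 6.8]
opening: 0.004
```

arm_command([
  [[1,0,0,-0.007,0],[1,0,0,0,0]],
])

```text
t: 4.38
eef_pos: [509.7, 13.4, 71.5]
tcp_rot: [3.131, -0.004, 1.356]
ft_force: [-1.8, -0.3, 7.0]
opening: 0.006
```

arm_command([
  [[1,0,0,-0.012,0]],
])

```text
t: 4.47
eef_pos: [509.7, 13.4, 70.8]
tcp_rot: [3.13, -0.004, 1.356]
ft_force: [-2.7, 0.2, 7.6]
opening: 0.006
```

arm_command([
  [[1,0,0,-0.012,0]],
])

```text
t: 4.55
eef_pos: [509.7, 13.4, 69.9]
tcp_rot: [3.13, -0.004, 1.356]
ft_force: [-1.7, 0.4, 6.2]
opening: 0.004
```

arm_command([
  [[1,0,0,-0.01,0]],
])

```text
t: 4.63
eef_pos: [509.7, 13.4, 69.2]
tcp_rot: [3.13, -0.004, 1.356]
ft_force: [-1.8, 0.9, 7.0]
opening: 0.006
```

arm_command([
  [[1,0,0,-0.01,0]],
])

```text
t: 4.72
eef_pos: [509.6, 13.4, 68.5]
tcp_rot: [3.129, -0.004, 1.356]
ft_force: [-1.0, 0.1, 4.5]
opening: 0.006
```

Force is dropping past the peak, so this one is giving way. I'll continue.

arm_command([
  [[1,0,0,-0.01,0]],
])

```text
t: 4.8
eef_pos: [509.6, 13.4, 67.6]
tcp_rot: [3.129, -0.004, 1.356]
ft_force: [-1.0, 0.1, 2.1]
opening: 0.005
```

arm_command([
  [[1,0,0,-0.01,0]],
])

```text
t: 4.88
eef_pos: [509.6, 13.4, 66.6]
tcp_rot: [3.129, -0.004, 1.356]
ft_force: [0.5, -0.6, -0.5]
opening: 0.002
```

arm_command([
  [[1,0,0,-0.01,0]],
])

```text
t: 4.97
eef_pos: [509.6, 13.4, 65.4]
tcp_rot: [3.129, -0.004, 1.356]
ft_force: [0.2, 0.7, -0.4]
opening: 0.005
```

arm_command([
  [[1,0,0,-0.01,0]],
])

```text
t: 5.05
eef_pos: [509.7, 13.4, 64.2]
tcp_rot: [3.129, -0.004, 1.356]
ft_force: [0.2, 0.3, 0.0]
opening: 0.003
```

It snapped: the force went to 0 and stayed there. I'll lift, open and look.

arm_command([
  [[1,0,0,0.1,0],[1,0,0,0.2,0],[0,0,0,0.2,0],[0,0,0,0.1,0],[0,0,0,0,0],[0,0,0,0,0],[0,0,0,0,0],[0,0,0,0,0]],
])

```text
t: 5.72
eef_pos: [508.9, 13.5, 127.6]
tcp_rot: [3.131, -0.004, 1.356]
ft_force: [0.3, 0.0, 0.0]
opening: 0.365
```

```bash
python3 - <<'E'
from h import *
s=st();c=env.read_camera('wrist');cv2.imwrite('pics/w4.png',c['frame'][:,:,::-1])
c=env.read_camera('scene');cv2.imwrite('pics/s4c.png',cv2.resize(c['frame'][190:300,250:370,::-1],None,fx=5,fy=5,interpolation=cv2.INTER_CUBIC))
E
```

```text
t 5.72 pos [508.9  13.5 127.6] rot [ 3.131 -0.004  1.356] F [0.31 0.04 0.02] op 0.365
```

View pics/w4.png

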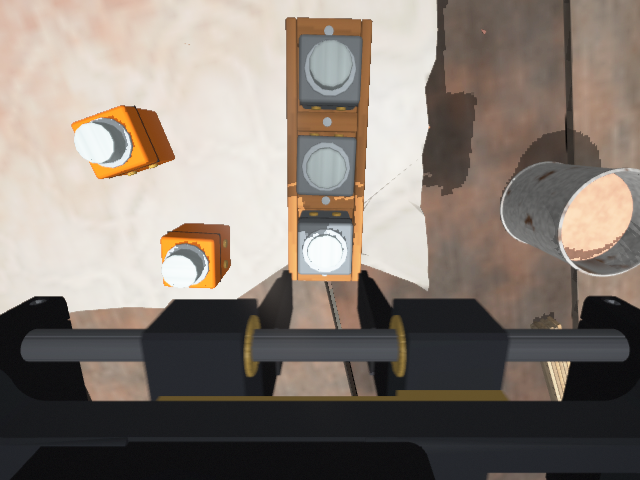

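View pics/s4c.png

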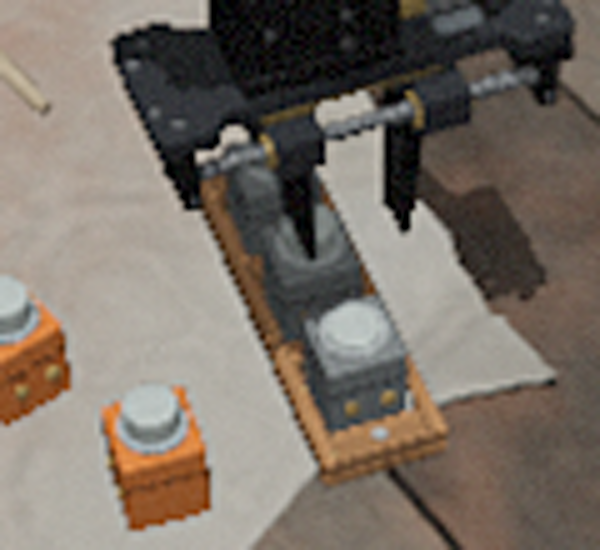

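```bash
python3 - <<'E'
from h import *
s=st();c=env.read_camera('wrist');w=wcam(s,c)
print(ray(w,(325,249),61.5),ray(w,(326,166),73),ray(w,(331,66),73))
print([np.round(proj(w,s['eef_pos']),1)])
c=env.read_camera('top')
for uv in[(260+242/7,210+548/6),(260+510/7,210+482/6)]:print('decoy',ray(c,uv,67).round(1))
c=env.read_camera('scene');print(ray(c,(250+355/5,190+325/5),61.5))
E
```

```text
t 5.82 pos [508.8  13.5 127.4] rot [ 3.132 -0.004  1.356] F [ 0.44  0.68 -0.14] op 0.457
[510.73178183  17.54262162  61.5       ] [523.52477927  74.08051327  73.        ] [538.48303244 129.40908448  73.        ]
[array([324.4, 293.9])]
decoy [381.4 115.8  67. ]
decoy [406.6  22.3  67. ]
[511.49352622  12.13158964  61.5       ]
```

arm_command([
  [[0.35,0,0,0,0],[0.35,0,0,0,0],[0.35,0,0,0,0],[0.35,0,0,0,0],[0.35,0,0,0,0]],
])

```text
t: 6.38
eef_pos: [508.7, 13.5, 126.8]
tcp_rot: [3.133, -0.004, 1.356]
ft_force: [0.8, 0.3, -0.2]
opening: 0.649
```

arm_command([
  [[0.35,0.02,0,-0.2,-0.04],[0.35,0,0,-0.25,0],[0.35,0,0,-0.2,0],[0.35,0,0,0,0],[0.35,0,0,0,0]],
])

```text
t: 6.8
eef_pos: [511.8, 13.4, 61.2]
tcp_rot: [3.129, -0.004, 1.323]
ft_force: [0.0, -1.2, 0.5]
opening: 0.655
```

arm_command([
  [[0.35,-0.01,0,-0.14,0],[0.35,0,0,-0.12,0],[0.35,0,0,-0.05,0],[0.35,0,0,0,0],[0.35,0,0,0,0]],
])

```text
t: 7.22
eef_pos: [512.9, 13.3, 33.8]
tcp_rot: [3.124, -0.005, 1.324]
ft_force: [-0.7, -0.5, 0.6]
opening: 0.652
```

```bash
python3 - <<'E'
from h import *
s=st();c=env.read_camera('wrist');cv2.imwrite('pics/w5.png',c['frame'][:,:,::-1])
c=env.read_camera('scene');cv2.imwrite('pics/s5c.png',cv2.resize(c['frame'][190:300,250:370,::-1],None,fx=5,fy=5,interpolation=cv2.INTER_CUBIC))
E
```

```text
t 7.22 pos [512.9  13.3  33.8] rot [ 3.124 -0.005  1.324] F [-0.72 -0.46  0.6 ] op 0.652
```

View pics/w5.png

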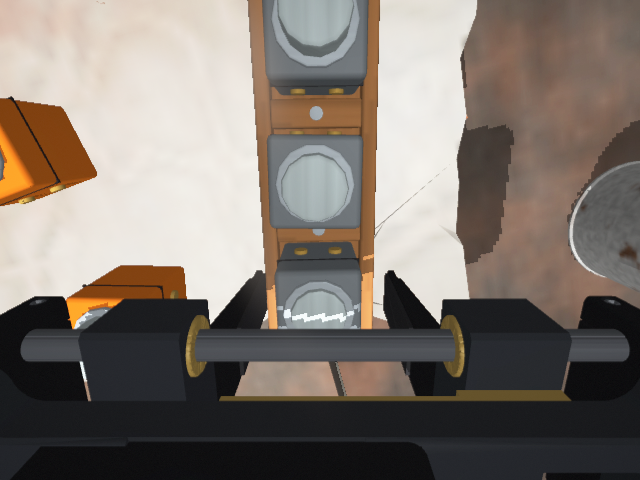

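View pics/s5c.png

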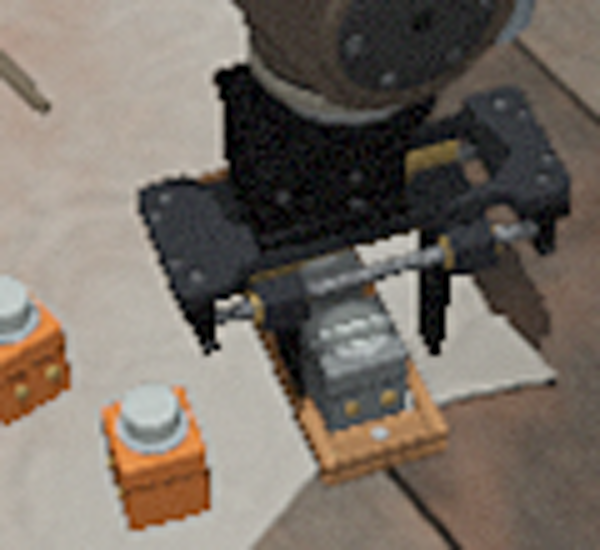

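arm_command([
  [[0.35,-0.03,0,-0.03,0],[0.35,-0.005,0,-0.02,0],[0.35,0,0,0,0],[1,0,0,0,0],[1,0,0,0,0],[1,0,0,0,0],[1,0,0,0,0],[1,0,0,0,0],[1,0,0,0,0],[1,0,0,0,0]],
])

```text
t: 8.15
eef_pos: [509.8, 13.2, 30.5]
tcp_rot: [3.121, -0.005, 1.324]
ft_force: [0.6, 0.1, 0.4]
opening: 0.421
```

arm_command([
  [[1,0,0,0.05,0],[1,0,0,0.1,0],[1,0,0,0.2,0],[1,0,0,0.3,0],[1,0,0,0.3,0],[1,0,0,0,0]],
])

```text
t: 8.65
eef_pos: [507.6, 13.5, 130.0]
tcp_rot: [3.127, -0.005, 1.324]
ft_force: [1.2, -0.2, -2.4]
opening: 0.419
```

```bash
python3 - <<'E'
from h import *
s=st()
c=env.read_camera('scene');cv2.imwrite('pics/s6c.png',cv2.resize(c['frame'][150:300,230:390,::-1],None,fx=4,fy=4,interpolation=cv2.INTER_CUBIC))
E
```

```text
t 8.65 pos [507.6  13.5 130. ] rot [ 3.127 -0.005  1.324] F [ 1.19 -0.19 -2.42] op 0.419
```

View pics/s6c.png

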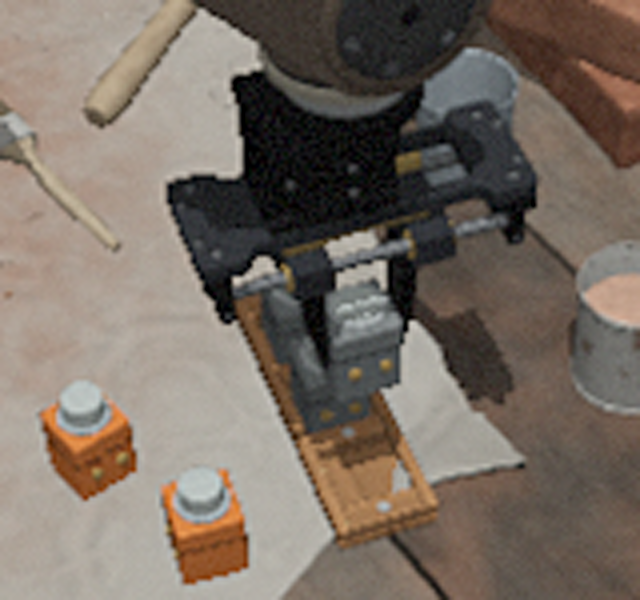

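arm_command([
  [[1,-0.01,-0.2,0,0.08],[1,-0.01,-0.38,0,0.08],[1,-0.01,-0.38,0,0.08],[1,-0.01,-0.38,0,0.08],[1,-0.01,-0.38,0,0.08],[1,-0.01,-0.38,0,0.08],[1,-0.01,-0.38,0,0.08],[1,-0.01,-0.3,0,0.08],[1,0,-0.15,0,0.04],[1,0,0,0,0],[1,0,0,0,0]],
])

```text
t: 9.62
eef_pos: [490.9, -290.6, 120.6]
tcp_rot: [3.137, -0.012, 1.887]
ft_force: [0.0, 0.8, -2.1]
opening: 0.42
```

arm_command([
  [[1,0.04,0.04,-0.2,0],[1,0.01,0,-0.2,-0.02],[1,0,0,-0.15,0],[1,0,0,-0.1,0],[1,0,0,0,0],[1,0,0,0,0]],
])

```text
t: 10.12
eef_pos: [495.0, -280.2, 51.4]
tcp_rot: [3.14, -0.016, 1.869]
ft_force: [-1.1, 0.4, -3.0]
opening: 0.421
```

```bash
python3 - <<'E'
from h import *
s=st()
c=env.read_camera('scene');cv2.imwrite('pics/s7c.png',cv2.resize(c['frame'][260:430,300:480,::-1],None,fx=3.5,fy=3.5,interpolation=cv2.INTER_CUBIC))
c=env.read_camera('wrist');cv2.imwrite('pics/w7.png',c['frame'][:,:,::-1])
E
```

```text
t 10.12 pos [ 495.  -280.2   51.4] rot [ 3.14  -0.016  1.869] F [-1.12  0.43 -2.98] op 0.421
```

View pics/s7c.png

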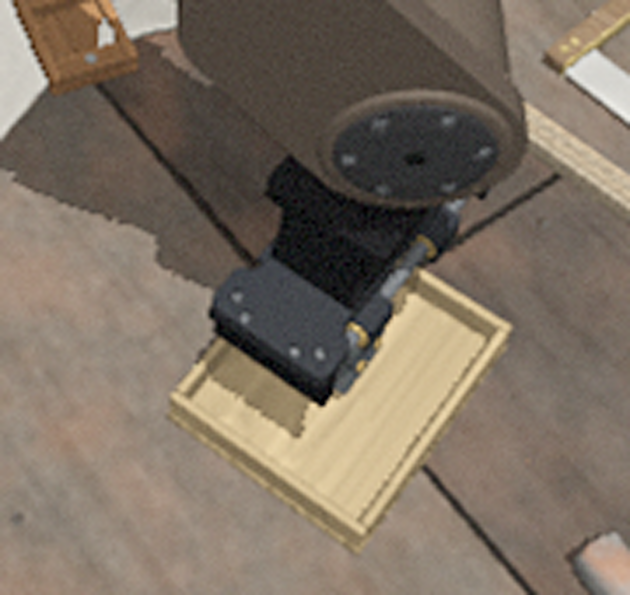

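View pics/w7.png

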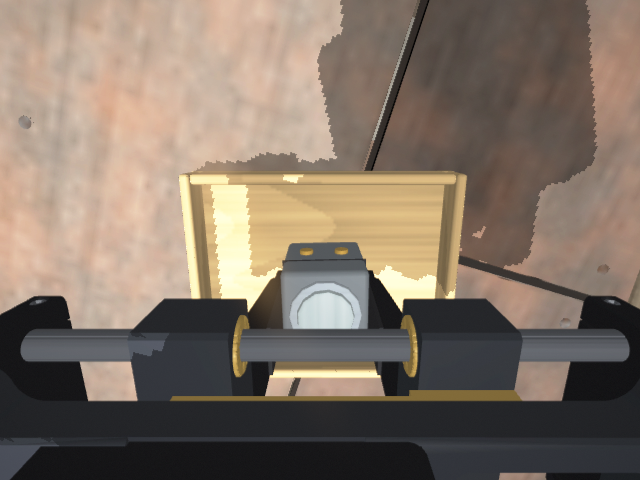

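The switch is well inside the tray outline, held square. I'll lower it.

arm_command([
  [[1,0,-0.04,-0.08,0],[1,0,0,-0.07,0],[1,0,0,-0.03,0],[1,0,0,0,0],[1,0,0,0,0]],
])

```text
t: 10.63
eef_pos: [496.2, -285.7, 34.6]
tcp_rot: [3.136, -0.012, 1.869]
ft_force: [0.1, -0.5, -2.5]
opening: 0.419
```

arm_command([
  [[1,0,0,-0.02,0],[1,0,0,-0.01,0],[1,0,0,-0.01,0],[1,0,0,0,0]],
])

```text
t: 10.97
eef_pos: [496.3, -286.0, 30.7]
tcp_rot: [3.136, -0.011, 1.868]
ft_force: [-0.8, 0.7, -2.7]
opening: 0.42
```

arm_command([
  [[1,0,0,-0.01,0],[1,0,0,0,0]],
])

```text
t: 11.13
eef_pos: [496.2, -285.9, 30.6]
tcp_rot: [3.136, -0.011, 1.869]
ft_force: [0.3, -0.7, -2.2]
opening: 0.42
```

arm_command([
  [[1,0,0,-0.01,0],[1,0,0,0,0]],
])

```text
t: 11.3
eef_pos: [496.4, -285.9, 30.4]
tcp_rot: [3.135, -0.01, 1.869]
ft_force: [-0.0, -0.2, -2.8]
opening: 0.42
```

arm_command([
  [[1,0,0,-0.015,0],[1,0,0,-0.01,0]],
])

```text
t: 11.47
eef_pos: [496.4, -286.0, 30.1]
tcp_rot: [3.135, -0.009, 1.869]
ft_force: [-4.5, 3.2, 13.6]
opening: 0.419
```

arm_command([
  [[1,0,0,-0.01,0],[1,0,0,-0.01,0]],
])

```text
t: 11.63
eef_pos: [496.4, -286.0, 30.1]
tcp_rot: [3.135, -0.008, 1.87]
ft_force: [-4.6, 2.2, 14.3]
opening: 0.416
```

Touched down on the tray floor. Now release and rise.

arm_command([
  [[0.35,0,0,0,0],[0.35,0,0,0,0],[0.35,0,0,0,0],[0.35,0,0,0,0],[0.35,0,0,0,0],[0.35,0,0,0,0]],
])

```text
t: 12.13
eef_pos: [497.1, -286.5, 30.4]
tcp_rot: [3.133, -0.006, 1.87]
ft_force: [0.2, 0.5, -0.2]
opening: 0.648
```

arm_command([
  [[0.35,0,0,0.1,0],[0.35,0,0,0.2,0],[0.35,0,0,0.3,0],[0.35,0,0,0.4,0],[0.35,0,0,0.4,0],[0.35,-0.2,0.2,0.2,0],[0.35,-0.2,0.3,0,0],[0.35,-0.1,0.3,0,0],[0.35,0,0,0,0],[0.35,0,0,0,0]],
])

```text
t: 12.97
eef_pos: [443.3, -203.2, 202.9]
tcp_rot: [3.131, -0.004, 1.868]
ft_force: [0.6, -0.0, -0.3]
opening: 0.648
```

```bash
python3 - <<'E'
from h import *
s=st()
c=env.read_camera('scene');cv2.imwrite('pics/s8.png',c['frame'][:,:,::-1]);cv2.imwrite('pics/s8c.png',cv2.resize(c['frame'][200:430,280:480,::-1],None,fx=2.6,fy=2.6,interpolation=cv2.INTER_CUBIC))
c=env.read_camera('top');cv2.imwrite('pics/t8.png',c['frame'][:,:,::-1])
E
```

```text
t 12.97 pos [ 443.3 -203.2  202.9] rot [ 3.131 -0.004  1.868] F [ 0.57 -0.02 -0.34] op 0.648
```

View pics/s8c.png

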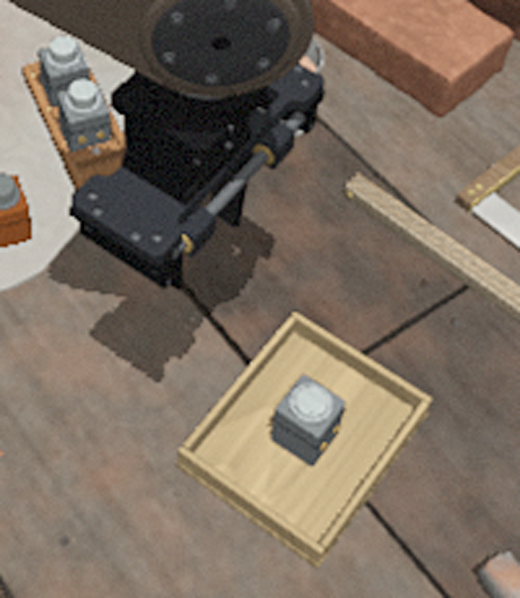

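View pics/t8.png

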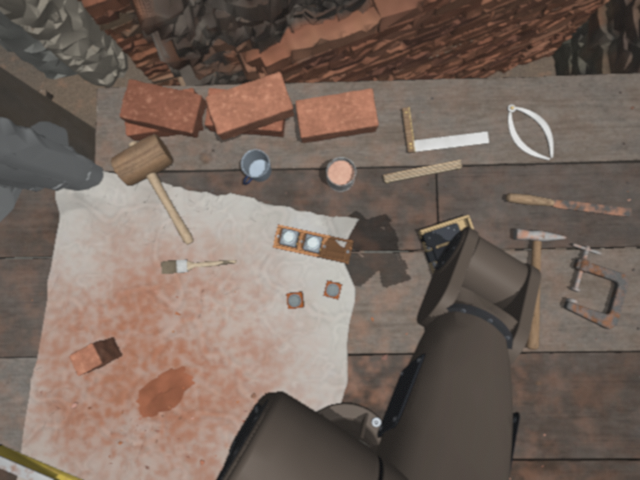

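The switch stands upright in the middle of the tray (crop, about (308,415)) with its button in. The two soft switches are still in their bays, and the tin (340,172), mug (255,165), rule and brush are where they started. I'm handing in.

```bash
python3 - <<'E'
from h import *
print(env.job_done());st()
E
```

```text
the job is handed in; nothing more can be done
None
the job is handed in; nothing more can be done
```

The latched switch now stands upright near the middle of the tray, and I handed the job in at about 13 s; no verdict was reported.

- **Finding the sound switch:** I pressed the button nearest the tray first. Its force rose to about 7.6 N (highest reading), fell to 0 near 7 mm of travel and stayed there. That matched the sound switch, so I never pressed the other two.
- **Moving it:** I gripped the housing on its x faces, which read 40 mm between the jaws. I then lifted it clear of the rack and set it on the tray floor; the contact force on touchdown was about 14 N on the housing, not the button.
- **Last checks:** the final pictures show the switch upright with its button in and the other two upright in their bays. The tin, mug, rule and brush appear unmoved, and the gripper was clear with about zero force.
- **Disagreement:** the wrist camera put the buttons 2 to 7 mm further in y than the other two cameras. I aimed near the average, which worked.

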